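# Clear the gauge arm and lift the lens off its seat

### The job

Swing the gauge arm away to the left, about a quarter turn, so that it is well clear of the lens and leave it there. Then take the lens ring by its edge, lift it straight up off its seat and finish while holding it in the gripper, level and still, about 10 cm above the seat and straight over it. Keep the lens level all the way, do not shift it off its seat before the arm is clear, and do not disturb the other things on the table.

Things in the scene. Friction and masses are not known exactly. Their poses are not given: they have to be found in the camera images.
- stand: Lens gauge stand, bolted down (place and yaw vary): dark base plate 190 x 80 x 12 mm (x -45 to 145, y -40 to 40 mm), lens seat and pillar. Origin on the table straight under the seat's centre; z up; x points from the seat to the pillar, whose axis is at x = 110 mm. The pillar is 20 mm thick and with the arm's 32 mm hub ends 151 mm above the table.
- seat (a point): Centre of the seat's flat top, 60 mm above the table; axes as the stand's. Four stub pins, 5 mm thick, stand 5 mm above it, 31.5 mm from the centre at 45, 135, 225, 315 degrees from the stand's x, on the ends of a diagonal cross 9 mm wide. Along the stand's x and y directions it is free beside and below the lens's edge down to 16 mm above the table: fingers fit there (seat disc 44 mm).
- lens: The lens in its black ring lying flat on the seat between the four stub pins: a disc of 54 mm outer diameter, 13 mm high, about 0.06 kg. Origin at the centre of its underside, z is its axis (up when level). The only lens on the seat.
- gauge_arm (a joint): Swing arm's angle about the pillar, rad. 0: gauge head straight over the lens; positive swings the free end to the left (+y of the stand), clockwise from above; stops at -0.25 and 1.75. It stays where left; about 1 N at the handle moves it. Bar 16 mm wide, 125 to 137 mm above the table; black head 28 mm thick, 110 mm from the pillar axis, 90 to 150 mm above the table.
- gauge_arm_hinge (a point): On the pillar's axis at the height of the arm (131 mm above the table): the axis about which the arm swings; axes as the stand's.
- handle_pin (a point): Grip point of the arm's handle: an upright steel pin, 12 mm diameter, at the arm's free end, 148 mm from the pillar axis (38 mm beyond the head's axis). It stands clear above the bar from 139 to 174 mm above the table; the point is on its axis, 162 mm above the table. Its frame turns with the arm; at joint 0 its axes are the stand's.
- blower: Bystander: blue rubber bulb air blower, upright, 49 mm across, 96 mm tall; stands loose on the table, to be left alone. Origin at the centre of its underside.
- film_can: Bystander: black screw-cap can, 31 mm across, 52 mm tall; stands loose on the table, to be left alone. Origin at the centre of its underside.
- brass_mount: Bystander: round black and brass mount with short pins on top, 49 mm across, 50 mm tall; stands loose on the table, to be left alone. Origin at the centre of its underside.
- vial_c: Bystander: short amber bottle, 29 mm across, 42 mm tall; stands loose on the table, to be left alone. Origin at the centre of its underside.
- vial_d: Bystander: amber bottle, 26 mm across, 50 mm tall; stands loose on the table, to be left alone. Origin at the centre of its underside.
- dropper: Bystander: amber dropper bottle, 33 mm across, 102 mm tall; stands loose on the table, to be left alone. Origin at the centre of its underside.
There are look-alikes about, which are no part of the job. Leave any blue look-alike of the lens alone.

How it is judged:
By the outcome, as a careful person would: the job done as asked, in the order asked, and still so for the second after the job is handed in, while the arm keeps its last pose, push and grip.
It also fails if it takes over 51 s, if anything falls off the work surface, if the arm or the gripper's body presses on something with over 40 N, if the wrist force passes 120 N, or if a joint passes its speed limit or range.

### The arm

A 6-joint arm with a two-finger parallel gripper is mounted at the origin on a cart in front of the work surface, level with it; the furniture and walls round the work are solid. World frame = base frame: x ahead of the robot, y to its left, z up, the work surface at z = 0. Lengths are in m, angles in rad, forces in N, time in s.
With the tool pointing down it reaches from about 0.25 to 0.8 m from the base axis. Payload 8.5 kg.
Tool frame: the origin (TCP) lies at the very end of the fingers, on their centre line; the grasp point (between the pads) lies 19 mm behind it; z points along the fingers, y is the direction in which the jaws open and shut (so a half turn about z gives the same grasp; the last joint's range is limited). The gripper opens to 85 mm and grips with 20 to 120 N. Pads are 22 mm wide; open, the fingers measure 114 mm over their backs; the gripper's body (76 mm by 85 mm) begins 54 mm behind the grasp point. The pads swing forward as they close: fully open they stand 13 mm farther back than shut.
Start: joints at [1.307, 0.238, -0.013, 1.319, 0, 1.571], TCP at [0.137, 0.507, 0.231] pointing down, gripper open.
Joint ranges: [-2.66, 2.66], [-1.03, 1.9], [-1.14, 1.46], [-1.82, 2.27], [-1.45, 1.34], [-3.14, 3.14]. Speed limits (rad/s): [2.22, 2.22, 2.79, 3.14, 3.14, 3.14].

### API

Orientations are given as a unit quaternion [w, x, y, z].
In Python, from workcell import get_obs, snapshot, camera_model, hand_in gives the robot as it stands. The module is installed in compiled form; this text tells all that it offers.
- The arm moves only by the tool servo_tool, never from a script. Its argument "moves" is a list of rows, each an object with "twist": the turn, a rotation vector about the tool's x, y, z in degrees, a list of three; "delta_pos": the shift along the tool's x, y, z in m, a list of three; "claw": the gripper command: -1 is shut, 1 is fully open, values between are in proportion. In form: [{"twist": [wx, wy, wz], "delta_pos": [tx, ty, tz], "claw": claw}, ...]. A call has 1 to 12 rows; each row is the pose to reach, as a shift and turn from the pose commanded when the call began, along the tool's axes at that moment; what a row does not reach only later rows make up. A row lasts 1/8 s, in which the tool goes at most 62.5 mm and 10.7 degrees, less where a joint would pass 70% of its speed; a pose out of reach is approached as far as the arm can. A call with a gripper value outside its range is refused whole. The fingers move at their own pace and stop on an object; "force" is the grip in N (left out, the last holds). Time passes only in rows, so rows that repeat a pose let the fingers close. It gives the time, the measured TCP pose, the force and the opening at its end, in the units of the state.
- get_obs(): the state, without advancing time (a new reading comes with each control period).
- snapshot(name): name is "side" or "top" or "wrist"; returns (picture, depth): 384x512x3 uint8, red, green, blue; 384x512 float32, m along the optical axis (not along the pixel's ray), 0 where there is no reading.
- camera_model(name): a dict with "intrinsics" (3x3 intrinsics, pixels), "k1" (the pictures are not rectified: a ray, as slopes to the right and down, at radius r is drawn at 1 + k1 r^2 times it, then the intrinsics apply), "cam_to_world" (4x4, takes a point from camera to world coordinates); the wrist camera has in their place "mount" (4x4, takes a point from camera to tool coordinates, whose origin is the TCP and whose axes are the flange's). Camera axes: x right, y up, looking along -z (the intrinsics and any distortion apply to the point x, -y, -z); pixel columns grow to the right and rows downward; lengths in m; the calibration is good to about 2 mm. A picture is of the moment at which its call begins: read the wrist's pose just before it. camera_model takes no time and is no camera call.
- hand_in(): hands the job in, once; it reports no verdict.
The state is a dict: "time_s": time; "joint_pos": joint angles; "joint_velocities": joint speeds; "joint_torque": joint torques, N m; "position": TCP position; "tool_rot": TCP orientation; "ft_force": force on the tool from outside, world axes, zero at the start; "wrist_torque": the same for the moment, N m; "width": opening from 0.0 (shut) to 1.0 (fully open).
Only numpy, scipy, OpenCV 4.12 (cv2) and the standard library are available. Lean on these libraries where they do the work, as an engineer would, in place of code of your own. Each camera call takes 0.05 s, during which the arm holds its last target. There are 200 camera calls.

## Working session

There is one attempt and no reset: what is moved stays moved. The work goes in short steps, Python scripts to look and compute and a tool call to move; the robot and the scene stay as the last step left them, time stands still between calls to the robot, and variables do not carry over. Pictures are saved under pics/ and viewed, about 8 in all and at most 12, crops included, and the job is handed in when it is done.

Besides the shell and the picture viewer there is one more tool, called after ">>>" by a JSON object that holds its "op" and its "data". servo_tool: Moves the arm, as the interface text tells. Its arguments: {"type":"object","properties":{"moves":{"type":"array","items":{"type":"object","properties":{"twist":{"type":"array","items":{"type":"number"}},"delta_pos":{"type":"array","items":{"type":"number"}},"claw":{"type":"number"}}}},"force":{"type":"number"}},"required":["moves"]}

```bash
mkdir -p pics; cat > h.py <<'E'
import numpy as np, cv2
from scipy.spatial.transform import Rotation as R
from workcell import get_obs, snapshot, camera_model, hand_in
def pose():
    o=get_obs(); T=np.eye(4); q=o['tool_rot']; T[:3,:3]=R.from_quat([q[1],q[2],q[3],q[0]]).as_matrix(); T[:3,3]=o['position']; return o,T
def cw(name,T=None):
    m=camera_model(name); return m, (T@m['mount'] if name=='wrist' else m['cam_to_world'])
def ray(name,u,v,T=None):
    m,C=cw(name,T); K=np.array(m['intrinsics']); k=m['k1']
    d=np.array([(u-K[0,2])/K[0,0],(v-K[1,2])/K[1,1]]); s=d.copy()
    for _ in range(20): s=d/(1+k*(s@s))
    return C[:3,3], C[:3,:3]@np.array([s[0],-s[1],-1])
def at_z(name,u,v,z,T=None):
    o,d=ray(name,u,v,T); return o+d*(z-o[2])/d[2]
def at_depth(name,u,v,D,T=None):
    o,d=ray(name,u,v,T); return o+d*D
def proj(name,p,T=None):
    m,C=cw(name,T); K=np.array(m['intrinsics']); c=np.linalg.inv(C)@np.append(p,1)
    s=np.array([c[0],-c[1]])/-c[2]; s=s*(1+m['k1']*(s@s)); return K[:2,:2]@s+K[:2,2]
def cloud(name,D,T=None):
    m,C=cw(name,T); K=np.array(m['intrinsics']); h,w=D.shape
    vv,uu=np.mgrid[:h,:w]; d=np.stack([(uu-K[0,2])/K[0,0],(vv-K[1,2])/K[1,1]],-1); s=d.copy()
    for _ in range(20): s=d/(1+m['k1']*(s**2).sum(-1,keepdims=True))
    P=np.stack([s[...,0],-s[...,1],-np.ones((h,w))],-1)*D[...,None]
    return P@C[:3,:3].T+C[:3,3]
def save(n,im,scale=1): cv2.imwrite('pics/'+n,cv2.resize(im[...,::-1],None,fx=scale,fy=scale,interpolation=cv2.INTER_CUBIC))
E
python3 - <<'E'
from h import *
o,T=pose(); print(o['time_s'],T.round(3))
for n in ['top','side']:
    im,D=snapshot(n); np.savez(n+'.npz',im=im,D=D); save(n+'0.png',im,1.5); print(cw(n)[1].round(3))
E
```

```text
0.0 [[-0.965  0.261 -0.     0.137]
 [ 0.261  0.965 -0.001  0.506]
 [ 0.    -0.001 -1.     0.231]
 [ 0.     0.     0.     1.   ]]
[[ 0.009  0.981 -0.195  0.284]
 [-1.     0.006 -0.014  0.006]
 [-0.013  0.195  0.981  1.126]
 [ 0.     0.     0.     1.   ]]
[[ 0.446  0.45  -0.774 -0.317]
 [-0.895  0.2   -0.399 -0.426]
 [-0.025  0.87   0.492  0.604]
 [ 0.     0.     0.     1.   ]]
```

View pics/top0.png

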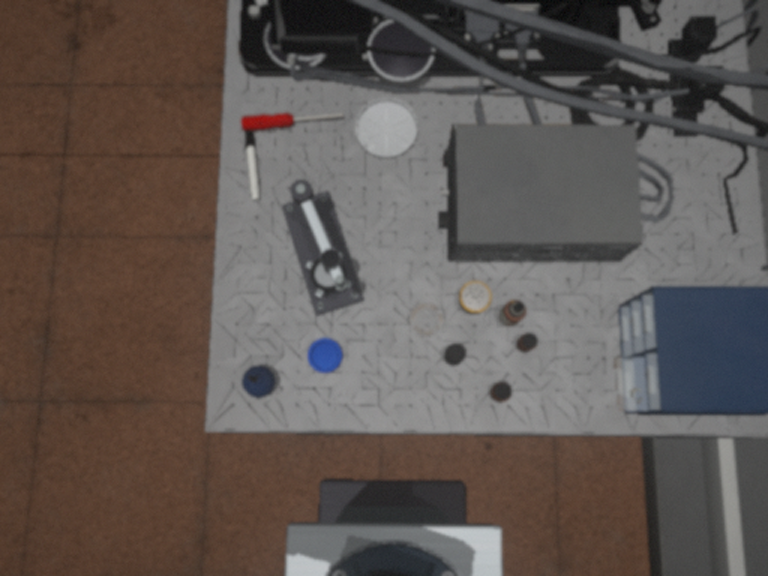

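View pics/side0.png

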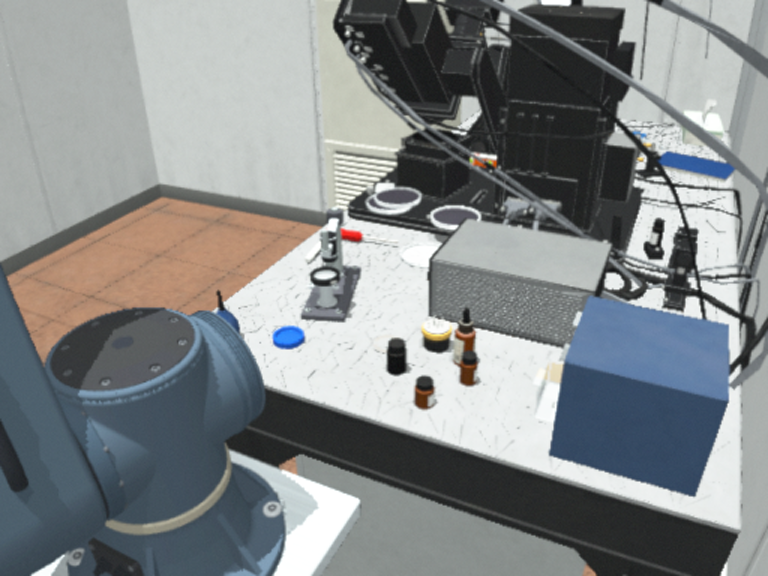

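The top view (1.5x) shows the stand with its pillar hub at (301,188), seat and lens near (327,272), gauge head at about (331,262) and handle pin at about (338,284). Things that could be taken for the lens:
- Blue disc at (325,355): the blue look-alike.
- Clear disc at (427,319).
- White disc at (387,128).
- Microscope rings at (400,50).

I choose the black ring on the seat, under the gauge head.

```bash
python3 - <<'E'
from h import *
d=np.load('top.npz'); im,D=d['im'],d['D']; P=cloud('top',D)
print('tcp px',proj('top',[.137,.507,.231]))
z=P[...,2]
reg=np.zeros(z.shape,bool); reg[110:215,180:250]=True
print('table z',np.median(z[reg&(z<.03)]))
for lo,hi in [(.008,.02),(.06,.085),(.115,.145),(.145,.155),(.155,.185)]:
    m=reg&(z>lo)&(z<hi)&(D>0)
    q=P[m]
    if len(q): print(lo,hi,len(q),q.mean(0).round(4),q.min(0).round(3),q.max(0).round(3))
m=reg&(z>.006)&(z<.02); v,u=np.nonzero(m)
pts=P[m][:,:2]; r=cv2.minAreaRect((pts*1000).astype(np.float32)); print('plate rect mm',r)
save('top_crop.png',im[105:225,170:260],6)
s=np.load('side.npz')['im']; save('side_crop.png',s[130:220,190:250],6)
a=cv2.imread('pics/top_crop.png'); b=cv2.imread('pics/side_crop.png'); b=cv2.copyMakeBorder(b,0,max(0,a.shape[0]-b.shape[0]),0,0,cv2.BORDER_CONSTANT)
c=np.hstack([a,b]); f=min(800/c.shape[1],600/c.shape[0]); print(a.shape,b.shape,f); cv2.imwrite('pics/c1.png',cv2.resize(c,None,fx=f,fy=f))
E
```

```text
tcp px [-25.02403307 370.60377612]
table z -3.658231117809052e-06
0.008 0.02 1442 [0.5618 0.1171 0.0113] [0.463 0.052 0.008] [0.662 0.182 0.02 ]
0.06 0.085 272 [0.5107 0.1082 0.0682] [0.484 0.068 0.06 ] [0.621 0.144 0.082]
0.115 0.145 462 [0.5644 0.112  0.1364] [0.477 0.07  0.116] [0.635 0.151 0.145]
0.145 0.155 241 [0.5576 0.1088 0.1482] [0.479 0.071 0.145] [0.633 0.149 0.155]
0.155 0.185 35 [0.4828 0.0765 0.1698] [0.478 0.071 0.156] [0.489 0.082 0.176]
plate rect mm ((577.2061157226562, 114.94931030273438), (142.90257263183594, 229.1495819091797), 85.85066986083984)
(720, 540, 3) (720, 360, 3) 0.8333333333333334
```

View pics/c1.png

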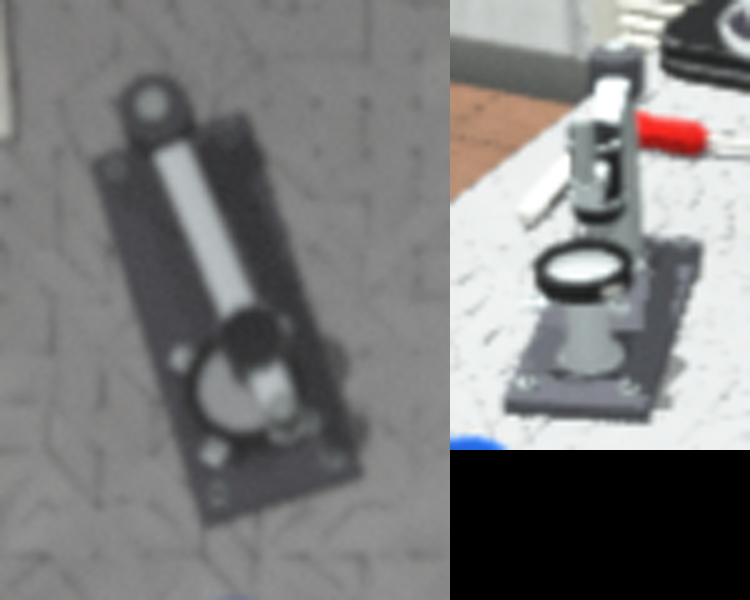

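```bash
python3 - <<'E'
from h import *
f=lambda x,y,z: at_z('top',170+x/5,105+y/5,z)
hub=f(152,103,.151); lens=f(243,385,.073); 
print('hub',hub,'lens',lens,'d',np.linalg.norm((hub-lens)[:2]))
print('plate corners'); C=[f(*p,.012) for p in [(95,160),(245,115),(360,475),(205,525)]]; 
for c in C: print(c.round(4))
C=np.array(C); ex=(C[0]+C[1]-C[2]-C[3])/2; print(np.linalg.norm(ex[:2]), 'yaw',np.degrees(np.arctan2(ex[1],ex[0])), 'hub-lens yaw',np.degrees(np.arctan2(*(hub-lens)[[1,0]])))
e=ex[:2]/np.linalg.norm(ex[:2]); c=C.mean(0)[:2]; print('seat from plate',c-.05*e,'pillar',c+.06*e)
d=np.load('top.npz'); P=cloud('top',d['D']); z=P[...,2]
reg=np.zeros(z.shape,bool); reg[110:215,180:250]=True
q=P[reg&(z>.155)]; print('pin',q[q[:,2]>.168].mean(0), len(q))
pin=q[q[:,2]>.168].mean(0); v=pin-hub; print('pin dist',np.linalg.norm(v[:2]),'dir',np.degrees(np.arctan2(-v[1],-v[0])))
E
```

```text
hub [0.61913238 0.1345868  0.151     ] lens [0.51399404 0.1001032  0.073     ] d 0.11064894710893998
plate corners
[0.638  0.1795 0.012 ]
[0.661  0.1076 0.012 ]
[0.4844 0.0495 0.012 ]
[0.4602 0.1218 0.012 ]
0.1864293589067765 yaw 18.093704995990286 hub-lens yaw 18.158615322531045
seat from plate [0.51336014 0.09908582] pillar [0.61792062 0.13324874]
pin [0.37855826 0.03981704 0.67442464] 65
pin dist 0.2585676162100361 dir 21.50104955438733
```

>>> {"op": "servo_tool", "data": {"moves": [{"twist": [0, 0, -4], "delta_pos": [-0.04, -0.03, 0], "claw": 0}, {"twist": [0, 0, -8], "delta_pos": [-0.08, -0.06, 0], "claw": 0}, {"twist": [0, 0, -12], "delta_pos": [-0.12, -0.09, 0], "claw": 0}, {"twist": [0, 0, -16], "delta_pos": [-0.16, -0.12, 0], "claw": 0}, {"twist": [0, 0, -20], "delta_pos": [-0.2, -0.15, 0], "claw": 0}, {"twist": [0, 0, -24], "delta_pos": [-0.24, -0.18, 0], "claw": 0}, {"twist": [0, 0, -28], "delta_pos": [-0.28, -0.21, 0], "claw": 0}, {"twist": [0, 0, -32], "delta_pos": [-0.32, -0.24, 0], "claw": 0}, {"twist": [0, 0, -36], "delta_pos": [-0.36, -0.27, 0], "claw": 0}, {"twist": [0, 0, -38], "delta_pos": [-0.4, -0.3, 0], "claw": 0}, {"twist": [0, 0, -38], "delta_pos": [-0.446, -0.325, 0], "claw": 0}, {"twist": [0, 0, -38], "delta_pos": [-0.446, -0.325, 0], "claw": 0}]}}

```text
time_s: 1.6
position: [0.4845, 0.0745, 0.2306]
tool_rot: [-0.0, -0.196, 0.981, -0.0]
ft_force: [-0.7, 0.4, -0.1]
width: 0.501
```

```bash
python3 - <<'E'
from h import *
o,T=pose(); print(o['time_s'],o['joint_pos'],o['width'],T.round(4))
im,D=snapshot('wrist'); np.savez('w1.npz',im=im,D=D,T=T); save('w1.png',im,1.5)
P=cloud('wrist',D,T); z=P[...,2]
for p in [[.6183,.1338,.151],[.5137,.0995,.073],[.4828,.0765,.174]]: print(proj('wrist',p,T)*1.5)
E
```

```text
1.6 [ 1.52833480e-01  1.79241610e-01 -9.22486465e-02  1.29986411e+00
 -5.13822912e-04 -2.42653226e-01] 0.500924251587731 [[-9.228e-01 -3.853e-01 -5.000e-04  4.845e-01]
 [-3.853e-01  9.228e-01 -6.000e-04  7.450e-02]
 [ 7.000e-04 -4.000e-04 -1.000e+00  2.306e-01]
 [ 0.000e+00  0.000e+00  0.000e+00  1.000e+00]]
[390.37377927 535.70577932]
[402.75595753 312.29295714]
[390.2592281  307.91282566]
```

View pics/w1.png

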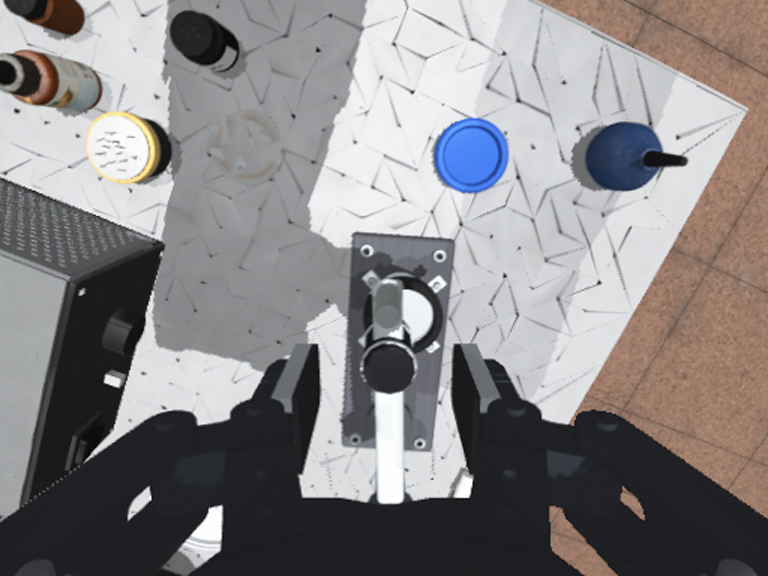

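The wrist view shows the gauge head at (388,365), the bar at (390,450), the pin at about (388,300) and the lens ring centred near (405,312), all as predicted. Next I fix the pin with depth.

```bash
python3 - <<'E'
from h import *
d=np.load('w1.npz'); D=d['D'];T=d['T'];P=cloud('wrist',D,T); z=P[...,2]
r=np.zeros(z.shape,bool); r[170:345,225:330]=True
for lo,hi in [(.168,.182),(.155,.168),(.12,.14),(.146,.153),(.069,.077)]:
    q=P[r&(z>lo)&(z<hi)]
    if len(q):print(lo,len(q),np.median(q,0).round(4),q.min(0).round(4),q.max(0).round(4))
print('cam',cw('wrist',T)[1][:3,3])
vv,uu=np.nonzero(r&(z>.168)&(z<.182)); print(uu.min()*1.5,uu.max()*1.5,vv.min()*1.5,vv.max()*1.5)
q=P[r&(z>.168)&(z<.182)]; print(cv2.minEnclosingCircle((q[:,:2]*1000).astype(np.float32)))
q=P[r&(z>.146)&(z<.153)]; print(cv2.minEnclosingCircle((q[:,:2]*1000).astype(np.float32)))
q=P[r&(z>.069)&(z<.077)]; print('lens',cv2.minEnclosingCircle((q[:,:2]*1000).astype(np.float32)))
E
```

```text
0.168 263 [0.4863 0.0759 0.1741] [0.4812 0.0704 0.1682] [0.4932 0.0821 0.1761]
0.155 88 [0.4824 0.0738 0.162 ] [0.4814 0.0703 0.1551] [0.4893 0.0807 0.1679]
0.12 1865 [0.563  0.1091 0.1372] [0.4793 0.068  0.1201] [0.6236 0.1438 0.14  ]
0.146 1033 [0.5204 0.0902 0.1503] [0.4814 0.0703 0.146 ] [0.5354 0.1056 0.1528]
0.069 597 [0.5121 0.1127 0.0727] [0.4914 0.0736 0.069 ] [0.6189 0.144  0.0751]
cam [0.42096125 0.04856543 0.37374256]
373.5 399.0 300.0 327.0
((487.1781921386719, 76.15316009521484), 6.002970218658447)
((507.6571960449219, 86.21391296386719), 28.694168090820312)
lens ((556.6050415039062, 115.75978088378906), 68.4011001586914)
```

>>> {"op": "servo_tool", "data": {"moves": [{"twist": [0, 0, 0.5], "delta_pos": [-0.003, 0, 0.01], "claw": -0.44}, {"twist": [0, 0, 0.5], "delta_pos": [-0.003, 0, 0.01], "claw": -0.44}, {"twist": [0, 0, 0.5], "delta_pos": [-0.003, 0, 0.03], "claw": -0.44}, {"twist": [0, 0, 0.5], "delta_pos": [-0.003, 0, 0.05], "claw": -0.44}, {"twist": [0, 0, 0.5], "delta_pos": [-0.003, 0, 0.07], "claw": -0.44}, {"twist": [0, 0, 0.5], "delta_pos": [-0.003, 0, 0.083], "claw": -0.44}, {"twist": [0, 0, 0.5], "delta_pos": [-0.003, 0, 0.083], "claw": -0.44}]}}

```text
time_s: 2.52
position: [0.4847, 0.0783, 0.1478]
tool_rot: [-0.001, -0.195, 0.981, -0.0]
ft_force: [-0.7, -0.6, 0.6]
width: 0.279
```

>>> {"op": "servo_tool", "data": {"moves": [{"twist": [0, 0, 4], "delta_pos": [-0.0004, 0.0103, 0], "claw": -0.44}, {"twist": [0, 0, 8], "delta_pos": [-0.0014, 0.0206, 0], "claw": -0.44}, {"twist": [0, 0, 12], "delta_pos": [-0.0032, 0.0308, 0], "claw": -0.44}, {"twist": [0, 0, 16], "delta_pos": [-0.0057, 0.0408, 0], "claw": -0.44}, {"twist": [0, 0, 20], "delta_pos": [-0.0089, 0.0506, 0], "claw": -0.44}, {"twist": [0, 0, 24], "delta_pos": [-0.0128, 0.0602, 0], "claw": -0.44}, {"twist": [0, 0, 28], "delta_pos": [-0.0173, 0.0695, 0], "claw": -0.44}, {"twist": [0, 0, 32], "delta_pos": [-0.0225, 0.0784, 0], "claw": -0.44}, {"twist": [0, 0, 36], "delta_pos": [-0.0283, 0.087, 0], "claw": -0.44}, {"twist": [0, 0, 40], "delta_pos": [-0.0346, 0.0951, 0], "claw": -0.44}, {"twist": [0, 0, 44], "delta_pos": [-0.0415, 0.1028, 0], "claw": -0.44}, {"twist": [0, 0, 48], "delta_pos": [-0.049, 0.11, 0], "claw": -0.44}]}}

```text
time_s: 4.03
position: [0.4891, 0.1988, 0.1492]
tool_rot: [0.0, 0.223, 0.975, 0.0]
ft_force: [-0.4, 0.1, 0.4]
width: 0.283
```

>>> {"op": "servo_tool", "data": {"moves": [{"twist": [0, 0, 4], "delta_pos": [-0.0004, 0.0103, 0], "claw": -0.44}, {"twist": [0, 0, 8], "delta_pos": [-0.0014, 0.0206, 0], "claw": -0.44}, {"twist": [0, 0, 12], "delta_pos": [-0.0032, 0.0308, 0], "claw": -0.44}, {"twist": [0, 0, 16], "delta_pos": [-0.0057, 0.0408, 0], "claw": -0.44}, {"twist": [0, 0, 20], "delta_pos": [-0.0089, 0.0506, 0], "claw": -0.44}, {"twist": [0, 0, 24], "delta_pos": [-0.0128, 0.0602, 0], "claw": -0.44}, {"twist": [0, 0, 28], "delta_pos": [-0.0173, 0.0695, 0], "claw": -0.44}, {"twist": [0, 0, 32], "delta_pos": [-0.0225, 0.0784, 0], "claw": -0.44}, {"twist": [0, 0, 36], "delta_pos": [-0.0283, 0.087, 0], "claw": -0.44}, {"twist": [0, 0, 40], "delta_pos": [-0.0346, 0.0951, 0], "claw": -0.44}, {"twist": [0, 0, 44], "delta_pos": [-0.0415, 0.1028, 0], "claw": -0.44}, {"twist": [0, 0, 48], "delta_pos": [-0.049, 0.11, 0], "claw": -0.44}]}}

```text
time_s: 5.52
position: [0.5809, 0.2768, 0.1492]
tool_rot: [0.0, 0.6, 0.8, 0.0]
ft_force: [-1.1, -0.3, 0.8]
width: 0.28
```

```bash
python3 - <<'E'
from h import *
o,T=pose(); print(o['time_s'],o['joint_pos'],o['ft_force'],T.round(4))
for a in [107,108]:
  t=np.radians(a); print(.621+.148*np.cos(t),.1345+.148*np.sin(t))
E
```

```text
5.525 [4.44588684e-01 4.74640844e-01 1.32370727e-01 1.22788957e+00
 6.83468563e-05 1.73128017e+00] [-1.10581194 -0.33432192  0.78001188] [[-2.803e-01  9.599e-01  5.000e-04  5.809e-01]
 [ 9.599e-01  2.803e-01  3.000e-04  2.768e-01]
 [ 2.000e-04  6.000e-04 -1.000e+00  1.492e-01]
 [ 0.000e+00  0.000e+00  0.000e+00  1.000e+00]]
0.577728987701035 0.2760331038825293
0.5752654848325078 0.2752563644116828
```

>>> {"op": "servo_tool", "data": {"moves": [{"twist": [0, 0, 0], "delta_pos": [0, 0, -0.02], "claw": -0.44}, {"twist": [0, 0, 0], "delta_pos": [0, 0, -0.05], "claw": -0.44}, {"twist": [0, 0, 0], "delta_pos": [0, 0, -0.09], "claw": -0.44}, {"twist": [0, 0, 0], "delta_pos": [0, 0, -0.1], "claw": -0.44}, {"twist": [0, 0, -1], "delta_pos": [-0.03, -0.022, -0.1], "claw": 1}, {"twist": [0, 0, -2], "delta_pos": [-0.06, -0.044, -0.1], "claw": 1}, {"twist": [0, 0, -2], "delta_pos": [-0.09, -0.066, -0.1], "claw": 1}, {"twist": [0, 0, -2], "delta_pos": [-0.12, -0.088, -0.1], "claw": 1}, {"twist": [0, 0, -2], "delta_pos": [-0.15, -0.11, -0.1], "claw": 1}, {"twist": [0, 0, -2], "delta_pos": [-0.151, -0.111, -0.1], "claw": 1}, {"twist": [0, 0, -2], "delta_pos": [-0.151, -0.111, -0.1], "claw": 1}]}}

```text
time_s: 6.9
position: [0.5169, 0.1004, 0.2484]
tool_rot: [0.0, 0.585, 0.811, 0.0]
ft_force: [0.4, 0.6, -0.1]
width: 0.995
```

```bash
python3 - <<'E'
from h import *
o,T=pose(); print(o['time_s'],T.round(4)); s=[.5165,.1003]
im,D=snapshot('wrist'); np.savez('w2.npz',im=im,D=D,T=T); save('w2.png',im,1.5)
P=cloud('wrist',D,T); z=P[...,2]
m=(np.hypot(P[...,0]-s[0],P[...,1]-s[1])<.045)&(abs(z-.071)<.006); q=P[m]
print(len(q),np.median(q,0)); print(cv2.minEnclosingCircle((q[np.hypot(q[:,0]-s[0],q[:,1]-s[1])<.0305][:,:2]*1000).astype(np.float32)))
print(proj('wrist',[*s,.073],T)*1.5)
it,Dt=snapshot('top'); np.savez('top2.npz',im=it,D=Dt)
E
```

```text
6.9 [[-3.151e-01  9.491e-01  3.000e-04  5.169e-01]
 [ 9.491e-01  3.151e-01  2.000e-04  1.004e-01]
 [ 1.000e-04  4.000e-04 -1.000e+00  2.484e-01]
 [ 0.000e+00  0.000e+00  0.000e+00  1.000e+00]]
2196 [0.51770478 0.101248   0.06882061]
((516.4168090820312, 100.38981628417969), 30.338563919067383)
[384.12474656 253.39152309]
```

View pics/w2.png

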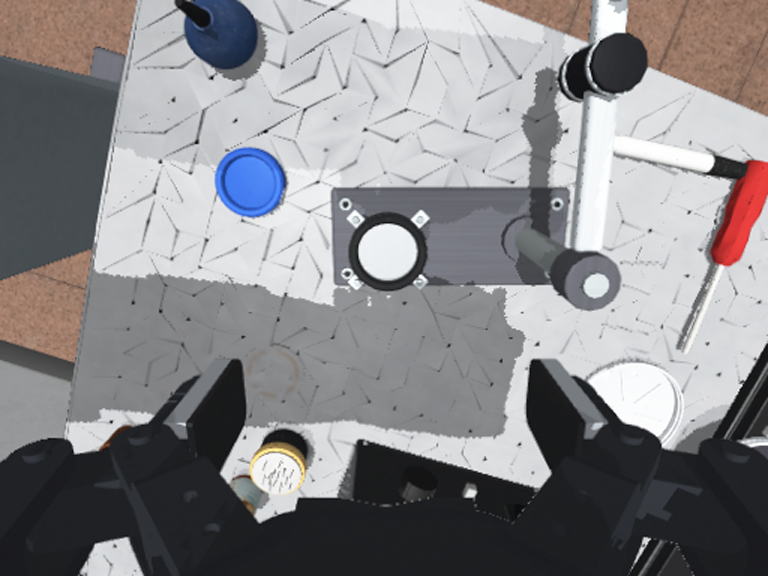

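The wrist view shows the bar at a right angle to the stand (bar at (600,170), head at (615,65)), well clear. The lens ring lies between the four pins, centred at about (388,251), with the plate edges parallel to the picture.

```bash
python3 - <<'E'
from h import *
d=np.load('w2.npz');T=d['T'];D=d['D'];P=cloud('wrist',D,T)
L=at_z('wrist',388/1.5,251/1.5,.073,T); H=at_z('wrist',595/1.5,286/1.5,.151,T); print('lens',L,'hub',H,np.linalg.norm((H-L)[:2]),np.degrees(np.arctan2(*(H-L)[[1,0]])))
g=cv2.cvtColor(d['im'],cv2.COLOR_RGB2GRAY).copy()
m=np.zeros(g.shape,np.uint8); cv2.circle(m,(259,167),29,255,-1)
dark=((g<45)&(m>0)).astype(np.uint8); c=max(cv2.findContours(dark,cv2.RETR_EXTERNAL,cv2.CHAIN_APPROX_NONE)[0],key=len)
e=cv2.fitEllipse(c); print('ring px',e); L=at_z('wrist',*e[0],.0665,T); print('z.0665',L, 'z.073',at_z('wrist',*e[0],.073,T))
q=P[dark>0]; print('ring depth z',np.percentile(q[:,2],[10,50,90]))
r=(T[:3,:3].T@(np.append(at_z('wrist',*e[0],.073,T)[:2],T[2,3])-T[:3,3])); print('tool delta',r)
E
```

```text
lens [0.51848118 0.10270908 0.073     ] hub [0.62278046 0.13502483 0.151     ] 0.10919087205532864 17.214902616403815
ring px ((258.0901794433594, 167.44969177246094), (41.824073791503906, 42.477481842041016), 34.2009162902832)
z.0665 [0.51842477 0.10110159 0.0665    ] z.073 [0.51796079 0.10240883 0.073     ]
ring depth z [0.0713735  0.07261593 0.07373968]
tool delta [1.59809818e-03 1.61922195e-03 8.50521616e-07]
```

>>> {"op": "servo_tool", "data": {"moves": [{"twist": [0, 0, 0], "delta_pos": [0.0015, 0.001, 0.02], "claw": 1}, {"twist": [0, 0, 0], "delta_pos": [0.0015, 0.001, 0.05], "claw": 1}, {"twist": [0, 0, 0], "delta_pos": [0.0015, 0.001, 0.08], "claw": 1}, {"twist": [0, 0, 0], "delta_pos": [0.0015, 0.001, 0.11], "claw": 1}, {"twist": [0, 0, 0], "delta_pos": [0.0015, 0.001, 0.135], "claw": 1}, {"twist": [0, 0, 0], "delta_pos": [0.0015, 0.001, 0.155], "claw": 1}, {"twist": [0, 0, 0], "delta_pos": [0.0015, 0.001, 0.17], "claw": 1}, {"twist": [0, 0, 0], "delta_pos": [0.0015, 0.001, 0.18], "claw": 1}, {"twist": [0, 0, 0], "delta_pos": [0.0015, 0.001, 0.19], "claw": 1}, {"twist": [0, 0, 0], "delta_pos": [0.0015, 0.001, 0.2], "claw": 1}, {"twist": [0, 0, 0], "delta_pos": [0.0015, 0.001, 0.206], "claw": 1}, {"twist": [0, 0, 0], "delta_pos": [0.0015, 0.001, 0.206], "claw": 1}]}}

```text
time_s: 8.5
position: [0.517, 0.1018, 0.042]
tool_rot: [-0.0, 0.585, 0.811, -0.0]
ft_force: [-0.1, -0.1, -0.0]
width: 0.998
```

```bash
python3 - <<'E'
from h import *
o,T=pose(); print(o['time_s'],o['ft_force'],o['width'],T[:3,3])
im,D=snapshot('wrist'); np.savez('w3.npz',im=im,D=D,T=T); save('w3.png',im,1.5)
print(proj('wrist',T[:3,3]+[0,0,.03],T)*1.5)
E
```

```text
8.5 [-0.13119365 -0.05997378 -0.04958898] 0.9983214891878774 [0.51698788 0.10175447 0.04196841]
[384.21736975 416.97611865]
```

View pics/w3.png

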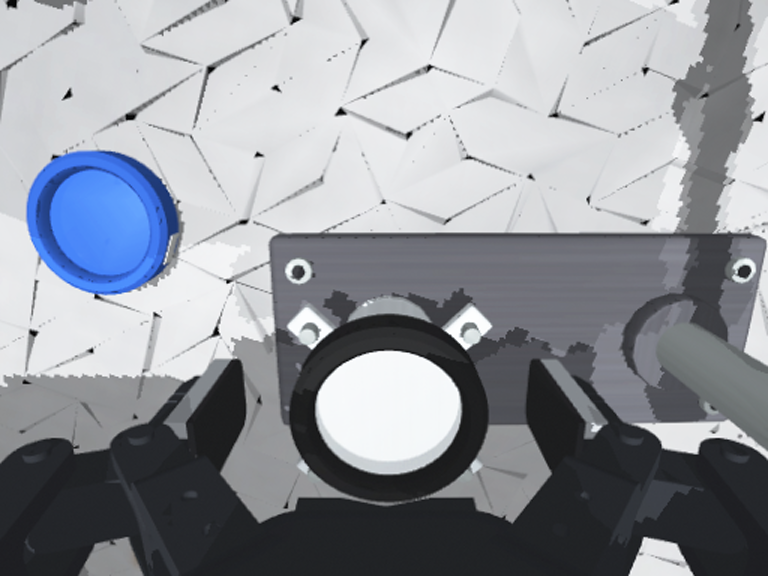

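```bash
python3 - <<'E'
from h import *
T=np.load('w3.npz')['T']; t=np.linspace(0,2*np.pi,200)
for dx in [0,.001,.002,.003]:
    c=T[:3,3]+T[:3,:3]@[dx,.001,0]
    o=[]
    for z in (.06,.073):
        o+= [proj('wrist',[c[0]+.027*np.cos(a),c[1]+.027*np.sin(a),z],T)*1.5 for a in t]
    o=np.array(o); print(dx,o.min(0).round(0),o.max(0).round(0))
E
```

```text
0 [287. 307.] [489. 502.]
0.001 [286. 304.] [489. 499.]
0.002 [286. 301.] [490. 496.]
0.003 [286. 297.] [490. 494.]
```

The close view shows the lens ring spanning x 291–488 and y 313–501, centred between the open fingers (inner faces at 244 and 527) to about 1 mm. I shift 1 mm and close.

>>> {"op": "servo_tool", "data": {"force": 35, "moves": [{"twist": [0, 0, 0], "delta_pos": [0, 0.001, 0], "claw": 0.6}, {"twist": [0, 0, 0], "delta_pos": [0, 0.001, 0], "claw": 0.4}, {"twist": [0, 0, 0], "delta_pos": [0, 0.001, 0], "claw": 0.3}, {"twist": [0, 0, 0], "delta_pos": [0, 0.001, 0], "claw": 0.2}, {"twist": [0, 0, 0], "delta_pos": [0, 0.001, 0], "claw": -0.2}, {"twist": [0, 0, 0], "delta_pos": [0, 0.001, 0], "claw": -1}, {"twist": [0, 0, 0], "delta_pos": [0, 0.001, 0], "claw": -1}, {"twist": [0, 0, 0], "delta_pos": [0, 0.001, 0], "claw": -1}, {"twist": [0, 0, 0], "delta_pos": [0, 0.001, 0], "claw": -1}]}}

```text
time_s: 9.68
position: [0.5182, 0.1021, 0.0428]
tool_rot: [0.0, 0.585, 0.811, 0.0]
ft_force: [-2.0, -0.4, 5.2]
width: 0.612
```

```bash
python3 - <<'E'
from h import *
o,T=pose(); print(o['time_s'],o['ft_force'],o['width']*85,T.round(4))
im,D=snapshot('wrist'); np.savez('w4.npz',im=im,D=D,T=T); a=im[180:384,120:392]
s,_=snapshot('side'); b=cv2.resize(s[130:220,190:280],(360,360))
save('w4.png',np.hstack([cv2.resize(a,(440,330)),b[:330]]))
E
```

```text
9.675 [-2.02616234 -0.36894438  5.17386925] 52.04217068250143 [[-3.154e-01  9.490e-01  5.000e-04  5.182e-01]
 [ 9.490e-01  3.154e-01 -0.000e+00  1.021e-01]
 [-2.000e-04  4.000e-04 -1.000e+00  4.280e-02]
 [ 0.000e+00  0.000e+00  0.000e+00  1.000e+00]]
```

View pics/w4.png

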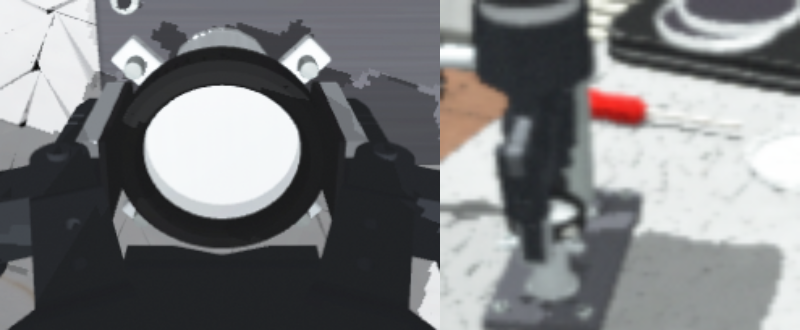

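The ring sits between both pads (opening about 52 mm), level on its seat, and the bar is clear. I lift straight up.

>>> {"op": "servo_tool", "data": {"moves": [{"twist": [0, 0, 0], "delta_pos": [0, 0, -0.003], "claw": -1}, {"twist": [0, 0, 0], "delta_pos": [0, 0, -0.008], "claw": -1}, {"twist": [0, 0, 0], "delta_pos": [0, 0, -0.016], "claw": -1}, {"twist": [0, 0, 0], "delta_pos": [0, 0, -0.027], "claw": -1}, {"twist": [0, 0, 0], "delta_pos": [0, 0, -0.04], "claw": -1}, {"twist": [0, 0, 0], "delta_pos": [0, 0, -0.055], "claw": -1}, {"twist": [0, 0, 0], "delta_pos": [0, 0, -0.07], "claw": -1}, {"twist": [0, 0, 0], "delta_pos": [0, 0, -0.083], "claw": -1}, {"twist": [0, 0, 0], "delta_pos": [0, 0, -0.092], "claw": -1}, {"twist": [0, 0, 0], "delta_pos": [0, 0, -0.098], "claw": -1}, {"twist": [0, 0, 0], "delta_pos": [0, 0, -0.101], "claw": -1}, {"twist": [0, 0, 0], "delta_pos": [0, 0, -0.101], "claw": -1}]}}

```text
time_s: 11.28
position: [0.5181, 0.1021, 0.1432]
tool_rot: [-0.0, 0.585, 0.811, -0.0]
ft_force: [-0.3, -0.1, -1.2]
width: 0.608
```

```bash
python3 - <<'E'
from h import *
o,T=pose(); print(o['time_s'],o['ft_force'],o['width']*85,np.abs(o['joint_velocities']).max(),T.round(4))
im,D=snapshot('wrist'); P=cloud('wrist',D,T); a=im[180:384,120:392]
s,Ds=snapshot('side'); b=cv2.resize(s[90:215,190:290],(400,500))
t,Dt=snapshot('top')
save('w5.png',np.hstack([cv2.resize(a,(400,500*3//5)),b[:300]]));
c=T[:3,3]; m=(np.hypot(P[...,0]-c[0],P[...,1]-c[1])<.027)&(P[...,2]>.145)&(P[...,2]<.19)&(np.abs((P-c)@T[:3,1])<.024)
q=P[m]; A=np.c_[q[:,:2]-c[:2],np.ones(len(q))]
g=im[m].mean(1)<60; 
for mm in (g,~g):
    x=np.linalg.lstsq(A[mm],q[mm,2],rcond=None)[0]; print(mm.sum(),'plane slope deg',np.degrees(x[:2]),'z',x[2])
Pt=cloud('top',Dt); 
for n,h in [('hub',(.62,.134)),('pin',(.576,.2755))]:
    k=(np.hypot(Pt[...,0]-h[0],Pt[...,1]-h[1])<.025)&(Pt[...,2]>.12); print(n,k.sum(),Pt[k].mean(0) if k.any() else '',Pt[k].max(0) if k.any() else '')
E
```

```text
11.275 [-0.27102349 -0.10422608 -1.24827861] 51.679327057991316 0.007605293912880482 [[-3.154e-01  9.490e-01 -3.000e-04  5.181e-01]
 [ 9.490e-01  3.154e-01 -1.000e-04  1.021e-01]
 [-0.000e+00 -3.000e-04 -1.000e+00  1.432e-01]
 [ 0.000e+00  0.000e+00  0.000e+00  1.000e+00]]
5957 plane slope deg [ 0.2179936 -1.8946923] z 0.17241321986302044
6481 plane slope deg [ 0.36105939 -0.61244872] z 0.16846130402712245
hub 0  
pin 75 [0.57031984 0.27415143 0.15629843] [0.57960875 0.28367176 0.17625828]
```

View pics/w5.png

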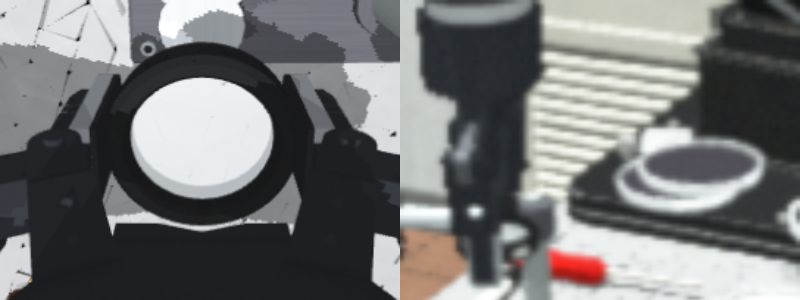

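The lens is held about 100 mm above its seat and level, with the same view between the pads as before the lift. The pin is still at (0.573, 0.275). I let it settle for half a second, then hand in.

>>> {"op": "servo_tool", "data": {"moves": [{"twist": [0, 0, 0], "delta_pos": [0, 0, 0], "claw": -1}, {"twist": [0, 0, 0], "delta_pos": [0, 0, 0], "claw": -1}, {"twist": [0, 0, 0], "delta_pos": [0, 0, 0], "claw": -1}, {"twist": [0, 0, 0], "delta_pos": [0, 0, 0], "claw": -1}]}}

```text
time_s: 11.92
position: [0.5182, 0.1022, 0.1433]
tool_rot: [0.0, 0.585, 0.811, -0.0]
ft_force: [-0.6, -0.3, -0.9]
width: 0.609
```

```bash
python3 -c "
from h import *
o=get_obs(); print(o['time_s'],o['width'],o['position'],o['ft_force']); print(hand_in())"
```

```text
11.925 0.6087750691884869 [0.51816107 0.10215366 0.14329042] [-0.62572076 -0.3262512  -0.88424252]
the job is handed in; nothing more can be done
None
```

I swung the gauge arm about a quarter turn to the left and left it there. Then I took the lens ring by its edge and lifted it straight up off its seat. The job was handed in at 11.9 s.

- **Gauge arm:** I moved it by its handle pin, held loosely between the fingers. The last top view puts the pin at about (0.573, 0.275), which is about 1.6 rad and well clear of the lens.
- **Lens height and position:** The lens top measured about 0.172 m, so it is about 10 cm above its seat. The gripper moved less than 1 mm sideways during the lift.
- **Lens level:** The glass slopes about 0.7° in the depth picture. A cruder fit to the dark ring gave 1.9°. I put that down to its side wall being in the fit, but I did not check it further.
- **Grip:** The opening reads 51.7 mm against the lens's 54 mm diameter and held steady. The grip force is 35 N, and the weight on the wrist is about 1 N.
- **During closing:** The wrist read about 5 N upward while the fingers closed, so they pressed lightly down on the lens. Nothing was seen to shift.
- **Not confirmed:** The hub was not found in the last top view, so I judged the arm's angle from the pin alone. I did not check the other objects on the table again after the lift; the gripper was not taken near any of them.

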